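# Check a tile mould for square with a slide rule

### The job

Check the wooden tile mould for square: with the sprung slide rule laid level across the top, jaws hooked gently on the outside corners so that both touch, measure first the diagonal from the near left to the far right corner, then the one from the near right to the far left. Put the rule back on its two-post rest as you found it. If the two lengths differ, push the end of the mould's far rail smoothly sideways until the diagonals agree to within 5 mm, and leave everything else where it is.

Things in the scene. Friction and masses are not known exactly. Their poses are not given: they have to be found in the camera images.
- frame: Open wooden tile mould on the bench: 130 deep (its x, away from the robot) by 170 wide (its y, to the left), 40 high, rails 14 thick (side rails 6 lower). Origin: on the bench, half way across its depth (rail faces at x = -65 and +65) and midway between the two steel tabs (4 high, 18 out in front) that hold the near rail to the bench. The rails stand somewhat shifted along y.
- near_left (a point): At frame (-65, 85), 40 up: the near rail's outside left corner, but the rail, 170 long, is screwed down up to 8 off along y, either way, and that offset n is not measured: its outer corners are at frame (-65, n+-85). It does not move.
- near_right (a point): At frame (-65, -85), 40 up: the near rail's outside right corner but for the same unmeasured offset n. The far rail is stiff: it stays where left and shifts along y only when pushed along y with about 13 N. More than 25 N from the robot, or 18 N from a jaw of the rule, is too rough.
- far_middle (a point): Mark on the bench at frame (58, 0, 0). The far rail (170 long, outer face x = 65) stays parallel to the near one, shifted from it by s along y, up to 20 either way (stops at 24), side rails leaning with it: outer corners (65, n+s+-85). Square is s = 0. With outside diagonals d1 near left to far right, d2 near right to far left: s = (d2^2 - d1^2)/(4*170).
- rule: Slide rule, loose, about 0.2 kg: wooden bar 22 wide, 24 high, from x = -100 to +60, a steel jaw plate hanging from each end. Origin: on the underside, mid-width, near the centre of mass: grip here across the width, firmly. x along the bar to the sliding jaw, z up. At the start it lies on the rest, underside 45 above the bench.
- fixed_jaw (a point): Middle of the inner face of the fixed jaw, 7 below the bar's underside, at rule x = -100. The jaw plate is 8 thick, 50 wide and hangs 14 below the bar's underside.
- slide_jaw (a point): Middle of the inner face of the sliding jaw, 14 below the bar's underside, at rule x = 85 + slide. Plate 8 thick, 50 wide, hanging 28 below the underside, on a tongue 10 wide. Being 14 longer it can hook a corner first while the fixed jaw passes over the rails; pull the bar lengthwise against the spring, lower it, ease back until the fixed jaw touches its corner.
- slide (a joint): How far the sliding jaw is drawn out, in m, 0 to 0.066. A spring draws it in with 1.2 N at 0, rising 40 N per m (3.4 N at 0.055); let go, it returns to 0. Length between the inner faces = 0.185 + slide: the outside diagonal when both jaws touch its corners.
- rest: Fixed wooden rest: base 150 x 50 x 8 with two posts 18 (along x) by 38 wide, tops 45 above the bench, centred at x = -56 and +53. Origin on the bench under its middle, x along its length. The rule starts along it, sliding jaw to the rest's +x, its origin within 6 of above the rest's origin; the fingers go between the posts.
- tagine0: Bystander: small clay tagine, 66 across, 62 high, behind the mould. Origin under its centre.
- tagine1: Bystander: the same, beyond the rest.
- tagine2: Bystander: the same, at the back of the bench.
- test_tile: Bystander: clay test tile 45 x 45 x 10 lying inside the mould. Origin under its centre.
- saucer: Bystander: clay saucer 70 across, 20 high, in front of the mould. Origin under its centre.
- bowl: Bystander: clay bowl 150 across, 70 high, at the left.
- brush: Bystander: a brush lying at the right.
- cup: Bystander: clay cup 70 across, 70 high, at the right.
Mind the look-alikes: they are no part of the job. Leave any turquoise look-alike of the rule alone.

How it is judged:
By the outcome, as a careful person would: the job done as asked, in the order asked, and still so for the second after the job is handed in, with the robot touching nothing.
It also fails if it takes over 72 s, if anything falls off the work surface, if the arm or the gripper's body presses on something with over 40 N, if the wrist force passes 120 N, or if a joint passes its speed limit or range.

### The arm

A 6-joint arm with a two-finger parallel gripper is mounted at the origin on the work surface. World frame = base frame: x ahead of the robot, y to its left, z up, the work surface at z = 0. Lengths are in m, angles in rad, forces in N, time in s.
With the tool pointing down it reaches from about 0.3 to 0.875 m from the base axis. Payload 4.2 kg.
Tool frame: the origin (TCP) lies midway between the tips of the shut fingers; the grasp point (between the pads) lies 19 mm behind it; z points along the fingers, y is the line along which they close (so a half turn about z gives the same grasp; the last joint's range is limited). The gripper opens to 85 mm and grips with 20 to 120 N. Pads are 22 mm wide; open, the fingers measure 114 mm over their backs; the gripper's body (76 mm by 85 mm) begins 54 mm behind the grasp point. The pads swing forward as they close: fully open they stand 13 mm farther back than shut.
Start: joints at [1.151, 0.32, 1.565, -0, 1.257, -0.02], TCP at [0.224, 0.53, 0.231] pointing down, gripper open.
Joint ranges: [-3.11, 3.11], [-0.84, 2.01], [0.21, 2.61], [-1.34, 4.49], [0.05, 2.63], [-2.56, 2.56]. Speed limits (rad/s): [2.57, 2.57, 3.14, 3.14, 3.14, 3.14].

### API

Orientations are given as a unit quaternion [x, y, z, w].
In Python, from workcell import status, eyes, finish_job, find_in, silhouettes gives the robot as it stands.
- The arm moves only by the tool carry_out, never from a script. Its argument "series" is a list of rows, each an object of numbers: "hand": the finger opening in mm, from 0 to 85.4; "dx", "dy", "dz": the shift along the world's x, y, z in mm; "ax", "ay", "az": the turn, a rotation vector about the world's x, y, z in units of 6 degrees (1.0 is 6 degrees). In form: [{"hand": .., "dx": .., "dy": .., "dz": .., "ax": .., "ay": .., "az": ..}, ...]. A call has 1 to 8 rows; each row is the pose to reach, as a shift and turn from the pose commanded when the call began; what a row does not reach only later rows make up. A row lasts 1/8 s, in which the tool goes at most 62.5 mm and 10.7 degrees, less where a joint would pass 70% of its speed; a pose out of reach is approached as far as the arm can. A call with a gripper value outside its range is refused whole. The fingers move at their own pace and stop on an object; the grip force is fixed at half the most. Time passes only in rows, so rows that repeat a pose let the fingers close. It gives the time, the measured TCP pose, the force, the opening and the grip force at its end, in the units of the state.
- status.state(): the state, without advancing time (a new reading comes with each control period).
- eyes.read_camera(name): name is "scene" or "side" or "wrist"; returns a dict with "color" (384x512x3 uint8, red, green, blue), "intrinsics" (3x3 intrinsics, pixels), "R" (3x3) and "t" (3): a world point X has camera coordinates R X + t. Camera axes: x right, y down, z forward; pixel columns grow to the right and rows downward; lengths in m; the calibration is good to about 2 mm. A picture is of the moment at which its call begins. There is no depth.
- finish_job(): hands the job in; it is judged then, once.
Trained networks look in a picture, given as the dict that the camera call returned (one of the last four; its "shot" number tells which), for a name from the list of things; names that differ only in an ending like _2 or _b are one class to them, and where a whole thing is asked for, a point or a joint stands for the part that bears it (a point fixed in the world has none). Each returns a list of dicts, best first, with "score" (0 to 1); they miss things now and then, are a little off and sometimes report something else, mostly with a low value. They report only what shows in the picture. A call takes as long as a camera call. They do not tell look-alikes from the thing itself.
- find_in(picture, query): "rect" ([centre column, centre row, width, height] as shares, 0 to 1, of the picture: columns of its width, rows of its height, round what is visible of it).
- silhouettes(picture, query): "mask" (384x512 bool, what is visible of it) and "rect" ([centre column, centre row, width, height] as shares, 0 to 1, of the picture: columns of its width, rows of its height, round what is visible of it).
The state is a dict: "clock": time; "q": joint angles; "qvel": joint speeds; "tau": joint torques, N m; "tool_pos": TCP position; "orientation": TCP orientation; "contact_force": force on the tool from outside, world axes, zero at the start; "torque": the same for the moment, N m; "opening": finger opening in m; "grasp_force": force on a finger pad.
Only numpy, scipy, OpenCV 4.12 (cv2) and the standard library are available. Lean on these libraries where they do the work, as an engineer would, in place of code of your own. Each camera call takes 0.05 s, during which the arm holds its last target. There are 200 camera calls.

## Working session

There is one attempt and no reset: what is moved stays moved. The work goes in short steps, Python scripts to look and compute and a tool call to move; the robot and the scene stay as the last step left them, time stands still between calls to the robot, and variables do not carry over. Pictures are saved under pics/ and viewed, at most 10 in all, crops included, and the job is handed in when it is done.

Besides the shell and the picture viewer there is one more tool, called after "Call:" as name(argument=value, ...), one argument or row to a line, values as JSON. carry_out: Moves the arm, as the interface text tells. Its arguments: {"type":"object","properties":{"series":{"type":"array"}},"required":["series"]}

```bash
mkdir -p pics; cat > h.py <<'E'
import numpy as np, cv2
from workcell import status, eyes, finish_job, find_in, silhouettes
def ray(p,u,v):
    d=np.linalg.inv(p["intrinsics"])@np.array([u,v,1.]); R=np.array(p["R"]); return -R.T@np.array(p["t"]), R.T@d
def onz(p,u,v,z):
    c,d=ray(p,u,v); return c+d*(z-c[2])/d[2]
def proj(p,X):
    c=np.atleast_2d(X)@np.array(p["R"]).T+np.array(p["t"]); k=c@np.array(p["intrinsics"]).T; return k[:,:2]/k[:,2:]
def save(p,n): cv2.imwrite(n,cv2.cvtColor(p["color"],cv2.COLOR_RGB2BGR))
E
python3 - <<'E'
from h import *
ims=[]
for n in("scene","side"):
    p=eyes.read_camera(n); save(p,f"pics/{n}0.png")
    print(n,"cam",-np.array(p["R"]).T@p["t"], "K",p["intrinsics"][0][0])
    for q in("frame","rule","rest","saucer","tagine0","test_tile","cup","bowl","brush"):
        for r in find_in(p,q)[:4]:
            c=r["rect"]; print(q,round(r["score"],2),[round(x*s) for x,s in zip(c,(512,384,512,384))],onz(p,c[0]*512,c[1]*384,.03).round(3)[:2])
E
```

```text
scene cam [1.21908906 0.81447653 1.04135866] K 409.73901778228293
frame 0.71 [223, 188, 54, 45] [ 0.539 -0.103]
frame 0.3 [272, 220, 53, 42] [0.525 0.142]
rule 0.98 [272, 220, 56, 45] [0.525 0.142]
rule 0.83 [347, 232, 46, 54] [0.39  0.354]
rule 0.56 [250, 144, 37, 36] [ 0.282 -0.233]
rule 0.55 [276, 226, 35, 34] [0.537 0.169]
rest 0.73 [275, 228, 33, 29] [0.546 0.175]
saucer 0.58 [251, 171, 14, 10] [ 0.397 -0.101]
saucer 0.33 [222, 188, 48, 49] [ 0.545 -0.102]
tagine0 0.73 [189, 198, 21, 20] [ 0.664 -0.145]
tagine0 0.67 [193, 235, 16, 21] [0.76  0.008]
tagine0 0.59 [234, 250, 21, 20] [0.707 0.152]
test_tile 0.48 [222, 188, 12, 10] [ 0.542 -0.103]
cup 0.7 [221, 189, 53, 45] [ 0.549 -0.103]
cup 0.66 [147, 163, 16, 21] [ 0.66  -0.431]
bowl 0.97 [332, 285, 50, 53] [0.588 0.449]
brush 0.8 [196, 144, 37, 15] [ 0.443 -0.394]
side cam [-0.01125261 -0.78555764  0.67579122] K 374.0427116879382
frame 0.74 [299, 230, 69, 58] [ 0.519 -0.158]
frame 0.67 [340, 321, 81, 54] [ 0.401 -0.444]
rule 0.79 [185, 177, 19, 39] [0.38  0.302]
rule 0.79 [229, 297, 76, 75] [ 0.241 -0.257]
rule 0.56 [243, 178, 60, 35] [0.54  0.174]
rest 0.65 [247, 188, 44, 18] [0.518 0.111]
saucer 0.67 [254, 243, 24, 21] [ 0.387 -0.132]
saucer 0.27 [248, 186, 46, 23] [0.526 0.12 ]
tagine0 0.83 [326, 183, 21, 16] [ 0.747 -0.012]
tagine0 0.82 [336, 215, 25, 25] [ 0.653 -0.162]
tagine0 0.64 [288, 167, 19, 18] [0.714 0.148]
test_tile 0.59 [294, 231, 20, 13] [ 0.505 -0.152]
cup 0.72 [413, 262, 35, 40] [ 0.669 -0.417]
bowl 0.66 [219, 142, 37, 27] [0.61  0.482]
brush 0.88 [338, 322, 78, 47] [ 0.395 -0.443]
brush 0.36 [252, 243, 24, 18] [ 0.381 -0.131]
```

```bash
ls
```

```text
h.py
pics
```

```bash
python3 - <<'E'
import cv2
a=cv2.imread("pics/scene0.png")[110:300,130:390]; cv2.imwrite("pics/a.png",cv2.resize(a,(780,570),interpolation=3))
b=cv2.imread("pics/side0.png")[130:340,160:440]; cv2.imwrite("pics/b.png",cv2.resize(b,(784,588),interpolation=3))
E
```

```text
(no output)
```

View pics/a.png

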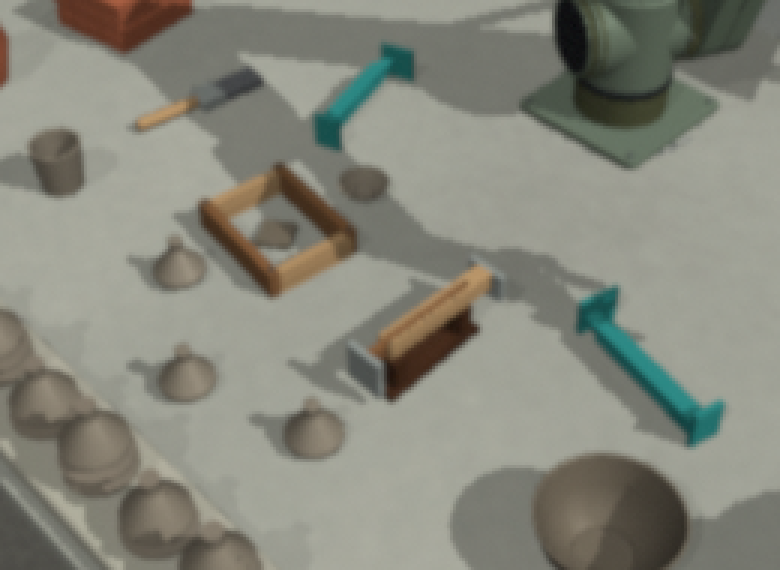

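View pics/b.png

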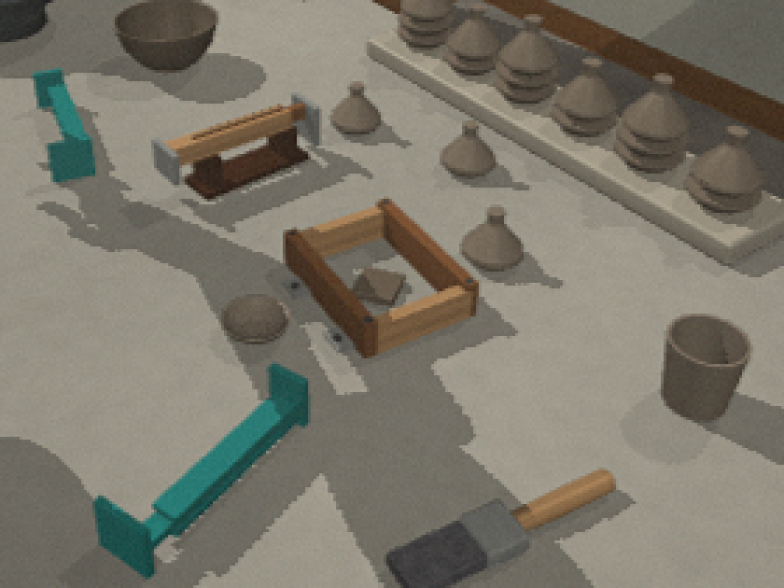

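Wooden/steel rule on the rest at scene pixel (273,217); turquoise look-alikes at (251,144) and (347,232) are rejected. The mould is at (223,188), and the rule's longer (sliding) jaw is at the far +x end. Moving to view from above.

Call:
carry_out(
  series=[
    {"dx": 30,"dy": -40,"dz": 25},
    {"dx": 70,"dy": -90,"dz": 50},
    {"dx": 110,"dy": -140,"dz": 75},
    {"dx": 150,"dy": -190,"dz": 95},
    {"dx": 190,"dy": -240,"dz": 110},
    {"dx": 220,"dy": -290,"dz": 120},
    {"dx": 240,"dy": -340,"dz": 120},
    {"dx": 250,"dy": -380,"dz": 120},
  ],
)

```text
validation failed for argument at $.se...
```

```bash
python3 - <<'E'
from h import *
s=status.state(); print(s)
p=eyes.read_camera("wrist"); save(p,"pics/w1.png")
print("cam",-np.array(p["R"]).T@p["t"],p["intrinsics"],np.round(p["R"],3))
for q in("frame","rule","rest","saucer"):
    for r in find_in(p,q)[:4]:
        c=r["rect"]; print(q,round(r["score"],2),[round(x*s) for x,s in zip(c,(512,384,512,384))])
E
```

```text
{'clock': 1.0, 'q': array([ 1.15102146e+00,  3.19570699e-01,  1.56449277e+00, -1.63024193e-05,
        1.25741585e+00, -1.99990646e-02]), 'qvel': array([ 0.00174703,  0.00107315, -0.00120333,  0.00112816, -0.00020603,
        0.00057594]), 'tau': array([ 7.68071877e-04, -4.15426004e+01, -2.34424442e+01, -2.21519724e-05,
        2.55160357e-04, -3.42119570e-06]), 'tool_pos': array([0.22380415, 0.52966782, 0.2313576 ]), 'orientation': array([1.98557001e-01, 9.80089340e-01, 5.36102466e-05, 1.99276075e-05]), 'contact_force': array([-1.00879808,  0.3400703 , -0.60617065]), 'torque': array([ 0.00922644,  0.02574942, -0.00116755]), 'grasp_force': 0.0, 'opening': 0.08543842300596038}
cam [0.15552264 0.55870002 0.37366906] [[278.81183575   0.         260.32230687]
 [  0.         278.81183575 195.29937385]
 [  0.           0.           1.        ]] [[ 0.389  0.921  0.001]
 [ 0.881 -0.373  0.291]
 [ 0.269 -0.112 -0.957]]
rule 0.6 [211, 313, 90, 44]
rule 0.45 [92, 379, 27, 9]
rest 0.59 [114, 379, 19, 9]
```

View pics/w1.png

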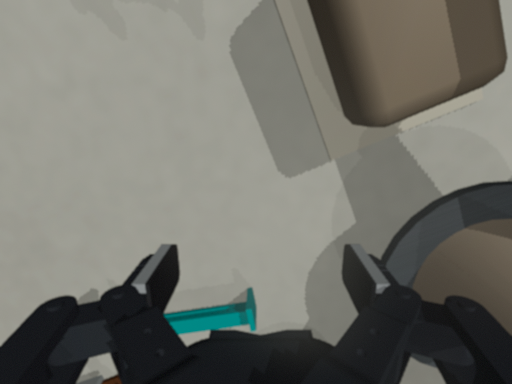

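Call:
carry_out(
  series=[
    {"hand": 85,"dx": 30,"dy": -40,"dz": 10,"ax": 0,"ay": 0,"az": 0.5},
    {"hand": 85,"dx": 65,"dy": -85,"dz": 20,"ax": 0,"ay": 0,"az": 1},
    {"hand": 85,"dx": 105,"dy": -130,"dz": 30,"ax": 0,"ay": 0,"az": 1.5},
    {"hand": 85,"dx": 145,"dy": -180,"dz": 40,"ax": 0,"ay": 0,"az": 2},
    {"hand": 85,"dx": 185,"dy": -230,"dz": 50,"ax": 0,"ay": 0,"az": 2.5},
    {"hand": 85,"dx": 225,"dy": -280,"dz": 50,"ax": 0,"ay": 0,"az": 3},
    {"hand": 85,"dx": 265,"dy": -330,"dz": 50,"ax": 0,"ay": 0,"az": 3.5},
    {"hand": 85,"dx": 306,"dy": -380,"dz": 50,"ax": 0,"ay": 0,"az": 3.83},
  ],
)

```text
clock: 2.25
tool_pos: [0.5247, 0.1555, 0.2817]
orientation: [-0.001, 1.0, 0.0, 0.0]
contact_force: [1.1, 0.7, 0.3]
opening: 0.0849
grasp_force: 0.0
```

```bash
python3 - <<'E'
from h import *
p=eyes.read_camera("wrist"); save(p,"pics/w2.png")
s=status.state(); print(s["clock"],s["tool_pos"],s["orientation"],s["q"])
print("cam",-np.array(p["R"]).T@p["t"])
for q in("frame","rule","rest"):
    for r in find_in(p,q)[:4]:
        c=r["rect"]; print(q,round(r["score"],2),[round(x*s) for x,s in zip(c,(512,384,512,384))],onz(p,c[0]*512,c[1]*384,.05).round(3)[:2])
np.savez("w2.npz",**{k:np.array(p[k]) for k in("R","t","intrinsics")})
E
```

```text
2.3 [0.52935839 0.14942324 0.28114256] [ 9.39691346e-04  9.99992656e-01 -2.79530336e-03  2.44775463e-03] [ 0.25805914  0.25108921  1.53600851 -0.00682177  1.35119941 -1.30938273]
cam [0.45044841 0.15538452 0.42390175]
frame 0.65 [67, 157, 134, 114] [ 0.511 -0.104]
rule 0.96 [251, 166, 46, 155] [0.523 0.143]
rule 0.69 [412, 51, 168, 89] [0.381 0.34 ]
rest 0.84 [250, 170, 37, 104] [0.529 0.143]
```

View pics/w2.png

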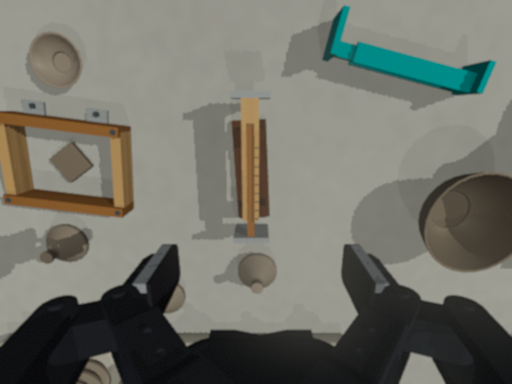

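The close picture shows the wooden rule vertical at columns 240-262, with its fixed jaw at row 97 and slide jaw at row 231. The mould is at the left, cut off at column 0, so I go over it.

Call:
carry_out(
  series=[
    {"hand": 85,"dx": 0,"dy": -50,"dz": -5,"ax": 0,"ay": 0,"az": 0},
    {"hand": 85,"dx": 0,"dy": -100,"dz": -10,"ax": 0,"ay": 0,"az": 0},
    {"hand": 85,"dx": 0,"dy": -150,"dz": -20,"ax": 0,"ay": 0,"az": 0},
    {"hand": 85,"dx": 0,"dy": -200,"dz": -30,"ax": 0,"ay": 0,"az": 0},
    {"hand": 85,"dx": 0,"dy": -240,"dz": -40,"ax": 0,"ay": 0,"az": 0},
    {"hand": 85,"dx": 0,"dy": -250,"dz": -40,"ax": 0,"ay": 0,"az": 0},
    {"hand": 85,"dx": 0,"dy": -250,"dz": -40,"ax": 0,"ay": 0,"az": 0},
  ],
)

```text
clock: 3.32
tool_pos: [0.5237, -0.0916, 0.2417]
orientation: [-0.001, 1.0, 0.0, 0.0]
contact_force: [-0.2, 0.9, -0.5]
opening: 0.0849
grasp_force: 0.0
```

```bash
python3 - <<'E'
from h import *
p=eyes.read_camera("wrist"); save(p,"pics/w3.png")
s=status.state(); print(s["clock"],s["tool_pos"],s["orientation"])
print("cam",-np.array(p["R"]).T@p["t"])
np.savez("w3.npz",**{k:np.array(p[k]) for k in("R","t","intrinsics")})
cs=[]
for q in("frame","tagine0","saucer"):
    for r in find_in(p,q)[:3]:
        c=r["rect"]; print(q,round(r["score"],2),[round(x*s) for x,s in zip(c,(512,384,512,384))])
im=cv2.imread("pics/w3.png")[40:300,100:420]; cv2.imwrite("pics/w3c.png",cv2.resize(im,None,fx=2.3,fy=2.3,interpolation=3))
E
```

```text
3.375 [ 0.52378768 -0.09120541  0.24183768] [-1.27525889e-03  9.99999017e-01  4.27021990e-04  3.95535772e-04]
cam [ 0.44945992 -0.09171716  0.38399594]
frame 0.65 [234, 165, 144, 128]
frame 0.56 [441, 194, 73, 127]
tagine0 0.83 [216, 258, 40, 46]
tagine0 0.68 [315, 317, 42, 44]
tagine0 0.55 [420, 286, 44, 34]
saucer 0.75 [241, 54, 60, 63]
saucer 0.35 [237, 165, 143, 132]
```

View pics/w3c.png

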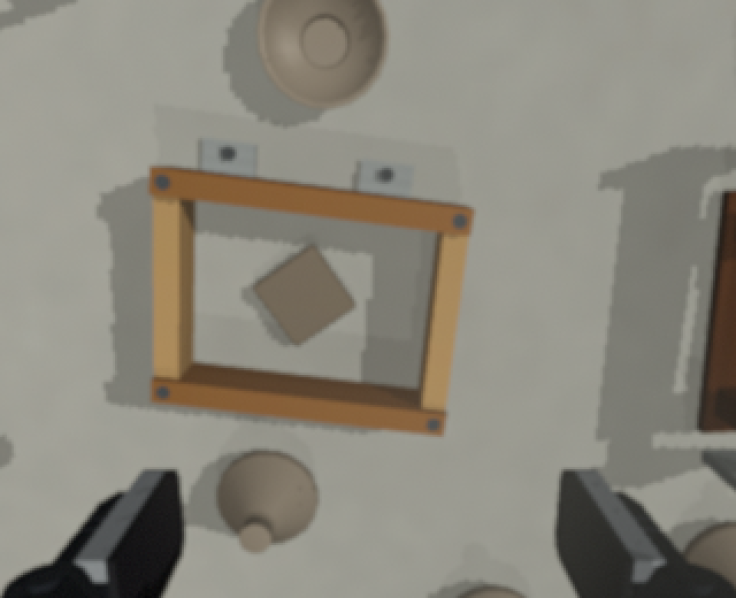

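```bash
cat >> h.py <<'E'
def warp(im,c,z,x0,y0,W,Hh,s=2):  # row = x (down=+x), col = y (right=+y); s px/mm
    pts=np.array([[x0,y0,z],[x0,y0+W,z],[x0+Hh,y0,z],[x0+Hh,y0+W,z]])
    src=proj(c,pts).astype(np.float32); k=s*1000
    dst=np.float32([[0,0],[W*k,0],[0,Hh*k],[W*k,Hh*k]])
    return cv2.warpPerspective(im,cv2.getPerspectiveTransform(src,dst),(int(W*k),int(Hh*k)),flags=cv2.INTER_CUBIC)
E
python3 - <<'E'
from h import *
c=np.load("w3.npz"); im=cv2.imread("pics/w3.png")
x0,y0=.44,-.21
w=warp(im,c,.04,x0,y0,.22,.2,3)
hsv=cv2.cvtColor(w,cv2.COLOR_BGR2HSV)
for X,Y in((.48,-.1),(.60,-.1),(.54,-.19),(.54,-.025)): print(hsv[int((X-x0)*3000),int((Y-y0)*3000)])
S=((hsv[...,1]>140)&(hsv[...,2]>120)&(hsv[...,2]<190)&(hsv[...,0]<16)).astype(np.uint8)
S=cv2.morphologyEx(cv2.morphologyEx(S,cv2.MORPH_CLOSE,np.ones((15,15))),cv2.MORPH_OPEN,np.ones((9,9)))
n,l,st,_=cv2.connectedComponentsWithStats(S)
for i in range(1,n):
    if st[i,4]<2000: continue
    (cx,cy),sz,a=cv2.minAreaRect(np.argwhere(l==i)[:,::-1].astype(np.float32)); 
    bx=cv2.boxPoints(((cx,cy),sz,a)); cv2.polylines(w,[np.int32(bx)],True,(0,255,0),1)
    print(np.array(sz)/3,a,"corners xy",[(round(x0+b[1]/3000,4),round(y0+b[0]/3000,4)) for b in bx])
cv2.imwrite("pics/w3w.png",w)
# tabs on z=.004, tagine0 base, saucer
for u,v in((228,156),(385,177)): print("tab",onz(c,u/2.3+100,v/2.3+40,.004))
p=np.array([267,480]); print("tagine",onz(c,267/2.3+100,488/2.3+40,.02)); print("saucer",onz(c,323/2.3+100,40/2.3+40,.015))
E
```

```text
[ 20  40 126]
[ 27  18 138]
[ 16 112 116]
[ 27  18 156]
[148.95578003  13.16834895] 6.779568672180176 corners xy [(np.float32(0.4663), np.float32(-0.197)), (np.float32(0.4532), np.float32(-0.1954)), (np.float32(0.4708), np.float32(-0.0475)), (np.float32(0.4839), np.float32(-0.0491))]
[146.54412842  11.82320786] 6.9761962890625 corners xy [(np.float32(0.5807), np.float32(-0.2057)), (np.float32(0.569), np.float32(-0.2042)), (np.float32(0.5868), np.float32(-0.0588)), (np.float32(0.5985), np.float32(-0.0602))]
tab [ 0.44664445 -0.17048401  0.004     ]
tab [ 0.45792235 -0.08164292  0.004     ]
tagine [ 0.64715432 -0.15498972  0.02      ]
saucer [ 0.38878405 -0.11497069  0.015     ]
```

View pics/w3w.png

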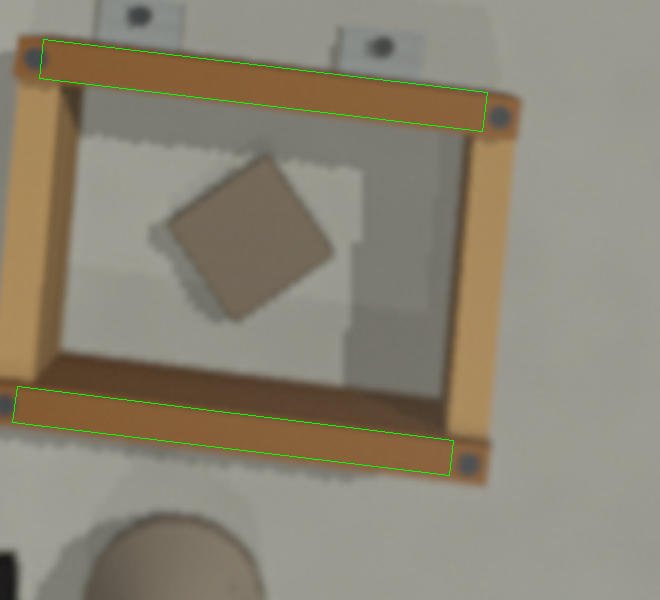

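The warped view shows the mould turned about -7°, with bolt heads at (34,58), (499,117), (5,404) and (468,464). That puts the far rail about 4–5 mm off toward the left. Back over the rule for its exact pose.

Call:
carry_out(
  series=[
    {"hand": 85,"dx": 0,"dy": 45,"dz": 0,"ax": 0,"ay": 0,"az": 0},
    {"hand": 85,"dx": 0,"dy": 90,"dz": 0,"ax": 0,"ay": 0,"az": 0},
    {"hand": 85,"dx": -2,"dy": 135,"dz": -10,"ax": 0,"ay": 0,"az": 0},
    {"hand": 85,"dx": -4,"dy": 180,"dz": -25,"ax": 0,"ay": 0,"az": 0},
    {"hand": 85,"dx": -5,"dy": 220,"dz": -40,"ax": 0,"ay": 0,"az": 0},
    {"hand": 85,"dx": -5,"dy": 234,"dz": -40,"ax": 0,"ay": 0,"az": 0},
    {"hand": 85,"dx": -5,"dy": 234,"dz": -40,"ax": 0,"ay": 0,"az": 0},
  ],
)

```text
clock: 4.4
tool_pos: [0.5188, 0.1421, 0.2019]
orientation: [-0.002, 1.0, -0.0, 0.0]
contact_force: [0.3, 0.1, -0.2]
opening: 0.0853
grasp_force: 0.0
```

```bash
python3 - <<'E'
from h import *
p=eyes.read_camera("wrist"); save(p,"pics/w4.png")
s=status.state(); print(s["clock"],s["tool_pos"],s["orientation"])
np.savez("w4.npz",**{k:np.array(p[k]) for k in("R","t","intrinsics")})
x0,y0=.40,.09
w=warp(cv2.imread("pics/w4.png"),p,.069,x0,y0,.11,.24,2.5)
h=cv2.cvtColor(w,cv2.COLOR_BGR2HSV)
S=((h[...,1]>95)&(h[...,2]>135)).astype(np.uint8)
S=cv2.morphologyEx(S,cv2.MORPH_OPEN,np.ones((7,7)))
r=[(i,np.where(S[i])[0].min(),np.where(S[i])[0].max()) for i in range(0,600,25) if S[i].any()]
for i,a,b in r: print(round(x0+i/2500,3),round(y0+a/2500,4),round(y0+b/2500,4),round((b-a)/2.5,1))
cv2.imwrite("pics/w4w.png",w)
E
```

```text
4.45 [0.51891867 0.14118569 0.2020047 ] [-1.14626050e-03  9.99999157e-01 -1.53122941e-04  5.90860745e-04]
0.44 0.1328 0.1528 20.0
0.45 0.1328 0.1528 20.0
0.46 0.132 0.1536 21.6
0.47 0.1316 0.1536 22.0
0.48 0.132 0.1536 21.6
0.49 0.132 0.1536 21.6
0.5 0.132 0.1536 21.6
0.51 0.1316 0.1536 22.0
0.52 0.132 0.1428 10.8
0.53 0.132 0.1532 21.2
0.54 0.132 0.1532 21.2
0.55 0.132 0.1536 21.6
0.56 0.132 0.1532 21.2
0.57 0.132 0.1532 21.2
0.58 0.132 0.1384 6.4
0.59 0.1328 0.152 19.2
```

View pics/w4w.png

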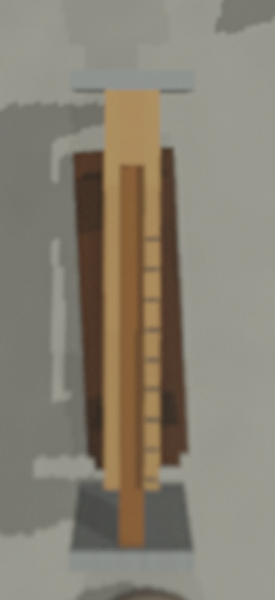

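Rule: axis at y≈0.1427, yaw 0°. The fixed jaw's inner face is at row 90 (x=0.436) and the bar end at row 490 (x=0.596), so its origin is at (0.536, 0.1427). Descend and grip.

Call:
carry_out(
  series=[
    {"hand": 85,"dx": 8,"dy": 0.5,"dz": -35,"ax": 0,"ay": 0,"az": 0},
    {"hand": 85,"dx": 17,"dy": 1,"dz": -75,"ax": 0,"ay": 0,"az": 0},
    {"hand": 85,"dx": 17,"dy": 1,"dz": -115,"ax": 0,"ay": 0,"az": 0},
    {"hand": 85,"dx": 17,"dy": 1,"dz": -145,"ax": 0,"ay": 0,"az": 0},
    {"hand": 85,"dx": 17,"dy": 1,"dz": -160,"ax": 0,"ay": 0,"az": 0},
    {"hand": 85,"dx": 17,"dy": 1,"dz": -164,"ax": 0,"ay": 0,"az": 0},
    {"hand": 85,"dx": 17,"dy": 1,"dz": -164,"ax": 0,"ay": 0,"az": 0},
  ],
)

```text
clock: 5.32
tool_pos: [0.5365, 0.1421, 0.0383]
orientation: [-0.0, 1.0, 0.0, 0.001]
contact_force: [0.0, 0.8, 0.5]
opening: 0.085
grasp_force: 0.0
```

Call:
carry_out(
  series=[
    {"hand": 30,"dx": 0,"dy": 0,"dz": 0,"ax": 0,"ay": 0,"az": 0},
    {"hand": 30,"dx": 0,"dy": 0,"dz": 0,"ax": 0,"ay": 0,"az": 0},
    {"hand": 30,"dx": 0,"dy": 0,"dz": 0,"ax": 0,"ay": 0,"az": 0},
    {"hand": 15,"dx": 0,"dy": 0,"dz": 0,"ax": 0,"ay": 0,"az": 0},
    {"hand": 10,"dx": 0,"dy": 0,"dz": 0,"ax": 0,"ay": 0,"az": 0},
    {"hand": 10,"dx": 0,"dy": 0,"dz": 0,"ax": 0,"ay": 0,"az": 0},
  ],
)

```text
clock: 6.08
tool_pos: [0.5359, 0.1424, 0.0378]
orientation: [-0.001, 1.0, 0.0, 0.0]
contact_force: [-1.5, -0.3, 5.3]
opening: 0.0215
grasp_force: 59.3
```

Call:
carry_out(
  series=[
    {"hand": 10,"dx": 0,"dy": 0,"dz": 15,"ax": 0,"ay": 0,"az": 0},
    {"hand": 10,"dx": 0,"dy": 0,"dz": 45,"ax": 0,"ay": 0,"az": 0},
    {"hand": 10,"dx": 0,"dy": -15,"dz": 70,"ax": 0,"ay": 0,"az": 0},
    {"hand": 10,"dx": 0,"dy": -50,"dz": 80,"ax": 0,"ay": 0,"az": -1.2},
    {"hand": 10,"dx": 0,"dy": -95,"dz": 80,"ax": 0,"ay": 0,"az": -2.7},
    {"hand": 10,"dx": 2,"dy": -140,"dz": 80,"ax": 0,"ay": 0,"az": -4.2},
    {"hand": 10,"dx": 3,"dy": -185,"dz": 80,"ax": 0,"ay": 0,"az": -5.7},
    {"hand": 10,"dx": 5,"dy": -230,"dz": 80,"ax": 0,"ay": 0,"az": -7.2},
  ],
)

```text
clock: 7.08
tool_pos: [0.5403, -0.0891, 0.1177]
orientation: [0.37, 0.929, 0.0, -0.0]
contact_force: [0.7, 0.4, -1.9]
opening: 0.0209
grasp_force: 58.8
```

Call:
carry_out(
  series=[
    {"hand": 10,"dx": 0,"dy": -35,"dz": 0,"ax": 0,"ay": 0,"az": -1.3},
    {"hand": 10,"dx": 0,"dy": -55,"dz": 0,"ax": 0,"ay": 0,"az": -2.3},
    {"hand": 10,"dx": 0,"dy": -62,"dz": -5,"ax": 0,"ay": 0,"az": -2.65},
    {"hand": 10,"dx": 0,"dy": -62,"dz": -15,"ax": 0,"ay": 0,"az": -2.65},
    {"hand": 10,"dx": 0,"dy": -62,"dz": -20,"ax": 0,"ay": 0,"az": -2.65},
    {"hand": 10,"dx": 0,"dy": -62,"dz": -20,"ax": 0,"ay": 0,"az": -2.65},
  ],
)

```text
clock: 7.82
tool_pos: [0.5402, -0.1488, 0.0966]
orientation: [0.492, 0.871, -0.0, -0.001]
contact_force: [-0.0, 0.1, -1.6]
opening: 0.0212
grasp_force: 58.9
```

```bash
python3 - <<'E'
from h import *
p=eyes.read_camera("wrist"); save(p,"pics/w5.png")
np.savez("w5.npz",**{k:np.array(p[k]) for k in("R","t","intrinsics")})
s=status.state(); print(s["clock"],s["tool_pos"],s["orientation"],s["q"],s["contact_force"])
q=s["orientation"]; print("closing yaw",np.degrees(np.arctan2(q[1]**2-q[0]**2,2*q[0]*q[1])), s["grasp_force"])
E
```

```text
7.875 [ 0.54052267 -0.14898938  0.09702061] [ 4.92039653e-01  8.70572711e-01 -3.64023941e-06 -3.66463126e-04] [-2.89561609e-01  4.15679393e-01  1.78619604e+00  1.93522490e-04
  9.40433324e-01 -8.31609801e-01] [ 0.2212033   0.3660509  -2.36488628]
closing yaw 31.050534815430503 58.86888384819031
```

View pics/w5.png

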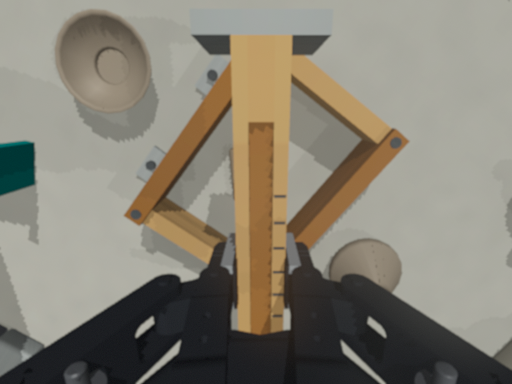

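The view shows the rule held along near-left→far-right, fixed jaw at the top (262,30) inside of the near left corner; NR bolt (135,214), FL bolt (396,142).

```bash
python3 - <<'E'
from h import *
c=np.load("w5.npz")
print(proj(c,[[.4593,-.1987,.04],[.5947,-.054,.04]]), onz(c,135,214,.04),onz(c,396,142,.04))
E
```

```text
[[135.14484869 214.20981578]
 [395.56775873 142.30447141]] [ 0.45913661 -0.19859961  0.04      ] [ 0.59482606 -0.05367658  0.04      ]
```

Call:
carry_out(
  series=[
    {"hand": 10,"dx": 0,"dy": -1,"dz": -12,"ax": 0,"ay": 0,"az": 0},
    {"hand": 10,"dx": 0,"dy": -1,"dz": -25,"ax": 0,"ay": 0,"az": 0},
    {"hand": 10,"dx": 0,"dy": -1,"dz": -36,"ax": 0,"ay": 0,"az": 0},
    {"hand": 10,"dx": 0,"dy": -1,"dz": -43,"ax": 0,"ay": 0,"az": 0},
    {"hand": 10,"dx": 0,"dy": -1,"dz": -45,"ax": 0,"ay": 0,"az": 0},
    {"hand": 10,"dx": 0,"dy": -1,"dz": -45,"ax": 0,"ay": 0,"az": 0},
  ],
)

```text
clock: 8.62
tool_pos: [0.5408, -0.1508, 0.0523]
orientation: [0.493, 0.87, 0.0, 0.0]
contact_force: [-0.9, 1.1, -2.8]
opening: 0.0211
grasp_force: 58.9
```

Call:
carry_out(
  series=[
    {"hand": 10,"dx": -2,"dy": 3.5,"dz": 0,"ax": 0,"ay": 0,"az": 0},
    {"hand": 10,"dx": -4,"dy": 7,"dz": 0,"ax": 0,"ay": 0,"az": 0},
    {"hand": 10,"dx": -6,"dy": 10.5,"dz": 0,"ax": 0,"ay": 0,"az": 0},
    {"hand": 10,"dx": -8,"dy": 14,"dz": 0,"ax": 0,"ay": 0,"az": 0},
    {"hand": 10,"dx": -11,"dy": 18.5,"dz": 0,"ax": 0,"ay": 0,"az": 0},
    {"hand": 10,"dx": -14,"dy": 23.5,"dz": 0,"ax": 0,"ay": 0,"az": 0},
    {"hand": 10,"dx": -14,"dy": 23.5,"dz": 0,"ax": 0,"ay": 0,"az": 0},
  ],
)

```text
clock: 9.5
tool_pos: [0.5266, -0.1269, 0.0525]
orientation: [0.492, 0.87, 0.0, 0.0]
contact_force: [0.9, -1.6, -1.6]
opening: 0.0212
grasp_force: 58.9
```

Call:
carry_out(
  series=[
    {"hand": 10,"dx": -2,"dy": 3.5,"dz": 0,"ax": 0,"ay": 0,"az": 0},
    {"hand": 10,"dx": -4,"dy": 7,"dz": 0,"ax": 0,"ay": 0,"az": 0},
    {"hand": 10,"dx": -6,"dy": 10.3,"dz": 0,"ax": 0,"ay": 0,"az": 0},
    {"hand": 10,"dx": -6,"dy": 10.3,"dz": 0,"ax": 0,"ay": 0,"az": 0},
    {"hand": 10,"dx": -6,"dy": 10.3,"dz": -5,"ax": 0,"ay": 0,"az": 0},
    {"hand": 10,"dx": -6,"dy": 10.3,"dz": -11,"ax": 0,"ay": 0,"az": 0},
    {"hand": 10,"dx": -6,"dy": 10.3,"dz": -16,"ax": 0,"ay": 0,"az": 0},
    {"hand": 10,"dx": -6,"dy": 10.3,"dz": -17,"ax": 0,"ay": 0,"az": 0},
  ],
)

```text
clock: 10.5
tool_pos: [0.5205, -0.1169, 0.0348]
orientation: [0.493, 0.87, -0.0, -0.0]
contact_force: [1.5, -1.3, -0.9]
opening: 0.0213
grasp_force: 59.1
```

```bash
python3 - <<'E'
from h import *
F=[]
for i in range(3):
    p=eyes.read_camera("wrist"); s=status.state(); F.append(s["contact_force"])
print(s["clock"],s["tool_pos"],np.mean(F,0))
save(p,"pics/w6.png"); np.savez("w6.npz",**{k:np.array(p[k]) for k in("R","t","intrinsics")})
E
```

```text
10.65 [ 0.52041843 -0.11690626  0.0351361 ] [ 1.2953642  -2.32330687 -0.75602306]
```

View pics/w6.png

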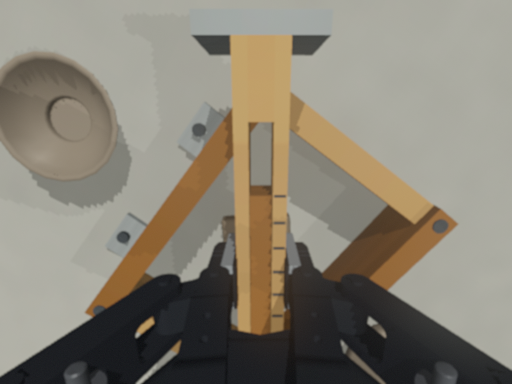

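Slide is drawn out (tongue end moved from row 123 to 186), with the fixed jaw beyond the near left corner. Easing back.

Call:
carry_out(
  series=[
    {"hand": 10,"dx": 0.5,"dy": -0.9,"dz": -0.5,"ax": 0,"ay": 0,"az": 0},
    {"hand": 10,"dx": 1,"dy": -1.7,"dz": -1,"ax": 0,"ay": 0,"az": 0},
    {"hand": 10,"dx": 1.5,"dy": -2.6,"dz": -1,"ax": 0,"ay": 0,"az": 0},
    {"hand": 10,"dx": 2,"dy": -3.4,"dz": -1,"ax": 0,"ay": 0,"az": 0},
    {"hand": 10,"dx": 2,"dy": -3.4,"dz": -1,"ax": 0,"ay": 0,"az": 0},
  ],
)

```text
clock: 11.28
tool_pos: [0.5227, -0.1205, 0.0344]
orientation: [0.493, 0.87, 0.0, 0.0]
contact_force: [1.7, -2.1, -0.1]
opening: 0.0215
grasp_force: 59.0
```

Call:
carry_out(
  series=[
    {"hand": 10,"dx": 0.25,"dy": -0.43,"dz": 0,"ax": 0,"ay": 0,"az": 0},
    {"hand": 10,"dx": 0.5,"dy": -0.86,"dz": 0,"ax": 0,"ay": 0,"az": 0},
    {"hand": 10,"dx": 0.5,"dy": -0.86,"dz": 0,"ax": 0,"ay": 0,"az": 0},
  ],
)

```text
clock: 11.65
tool_pos: [0.5231, -0.1213, 0.0343]
orientation: [0.493, 0.87, 0.0, 0.0]
contact_force: [1.3, -1.6, 0.1]
opening: 0.0211
grasp_force: 59.0
```

```bash
cat > f.py <<'E'
from h import *
F=[];P=[]
for i in range(3):
    p=eyes.read_camera("wrist"); s=status.state(); F.append(s["contact_force"]); P.append(s["tool_pos"])
q=s["orientation"]; a=np.arctan2(q[1]**2-q[0]**2,2*q[0]*q[1])-np.pi/2; u=np.array([np.cos(a),np.sin(a)])
f=np.mean(F,0); print(s["clock"],"pos",np.mean(P,0).round(4),"F",f.round(2),"along rule",round(f[:2]@u,2),"yaw",round(np.degrees(a),2),"fixed jaw",np.mean(P,0)[:2]-.1*u)
save(p,"pics/last.png"); np.savez("last.npz",**{k:np.array(p[k]) for k in("R","t","intrinsics")})
E
python3 f.py
```

```text
11.8 pos [ 0.5231 -0.1212  0.0343] F [ 0.67 -2.01 -0.46] along rule 2.07 yaw -59.02 fixed jaw [ 0.47166854 -0.03551335]
```

Call:
carry_out(
  series=[
    {"hand": 10,"dx": 0.25,"dy": -0.43,"dz": 0,"ax": 0,"ay": 0,"az": 0},
    {"hand": 10,"dx": 0.25,"dy": -0.43,"dz": 0,"ax": 0,"ay": 0,"az": 0},
  ],
)

```text
clock: 12.05
tool_pos: [0.5234, -0.1216, 0.0343]
orientation: [0.493, 0.87, 0.0, 0.0]
contact_force: [0.7, -1.7, 0.2]
opening: 0.0211
grasp_force: 59.0
```

Call:
carry_out(
  series=[
    {"hand": 10,"dx": 0.25,"dy": -0.43,"dz": 0,"ax": 0,"ay": 0,"az": 0},
    {"hand": 10,"dx": 0.25,"dy": -0.43,"dz": 0,"ax": 0,"ay": 0,"az": 0},
  ],
)

```text
clock: 12.3
tool_pos: [0.5236, -0.1221, 0.0343]
orientation: [0.493, 0.87, 0.0, 0.0]
contact_force: [0.7, -2.3, -0.8]
opening: 0.0212
grasp_force: 59.0
```

```bash
python3 f.py
```

```text
12.45 pos [ 0.5237 -0.1221  0.0343] F [ 0.49 -2.42 -1.25] along rule 2.33 yaw -59.03 fixed jaw [ 0.47218752 -0.0363589 ]
```

Call:
carry_out(
  series=[
    {"hand": 10,"dx": 0.25,"dy": -0.43,"dz": 0,"ax": 0,"ay": 0,"az": 0},
    {"hand": 10,"dx": 0.25,"dy": -0.43,"dz": 0,"ax": 0,"ay": 0,"az": 0},
  ],
)

```text
clock: 12.7
tool_pos: [0.5239, -0.1225, 0.0343]
orientation: [0.493, 0.87, 0.0, -0.0]
contact_force: [0.8, -2.1, -1.2]
opening: 0.021
grasp_force: 59.0
```

Call:
carry_out(
  series=[
    {"hand": 10,"dx": 0.25,"dy": -0.43,"dz": 0,"ax": 0,"ay": 0,"az": 0},
    {"hand": 10,"dx": 0.25,"dy": -0.43,"dz": 0,"ax": 0,"ay": 0,"az": 0},
  ],
)

```text
clock: 12.95
tool_pos: [0.5239, -0.1227, 0.0343]
orientation: [0.493, 0.87, 0.0, -0.0]
contact_force: [0.8, 0.3, -1.1]
opening: 0.0212
grasp_force: 59.1
```

```bash
python3 f.py
```

```text
13.1 pos [ 0.5239 -0.1227  0.0343] F [ 1.02 -0.22 -0.74] along rule 0.72 yaw -59.03 fixed jaw [ 0.47248695 -0.03696409]
```

Call:
carry_out(
  series=[
    {"hand": 10,"dx": 0.15,"dy": -0.26,"dz": 0,"ax": 0,"ay": 0,"az": 0},
    {"hand": 10,"dx": 0.15,"dy": -0.26,"dz": 0,"ax": 0,"ay": 0,"az": 0},
    {"hand": 10,"dx": 0.15,"dy": -0.26,"dz": 0,"ax": 0,"ay": 0,"az": 0},
    {"hand": 10,"dx": 0.15,"dy": -0.26,"dz": 0,"ax": 0,"ay": 0,"az": 0},
  ],
)

```text
clock: 13.6
tool_pos: [0.524, -0.1229, 0.0342]
orientation: [0.493, 0.87, 0.0, -0.0]
contact_force: [1.5, 2.0, -1.7]
opening: 0.0212
grasp_force: 59.0
```

```bash
python3 f.py; cp pics/last.png pics/d1.png; cp last.npz d1.npz
python3 - <<'E'
# tongue end row within bar slot: column profile for held-rule pictures
import cv2,numpy as np
for n in("w5","w6","d1"):
    g=cv2.imread(f"pics/{n}.png")[:,252:268].astype(float).mean(1)
    d=np.abs(np.diff(g,axis=0)).sum(1); d=d[100:240]; i=np.argsort(d)[::-1][:4]+100; print(n,sorted(i),g[110:240:10,2].round())
E
```

```text
13.75 pos [ 0.524  -0.1229  0.0342] F [ 0.28  3.06 -1.26] along rule -2.48 yaw -59.04 fixed jaw [ 0.47252967 -0.03715238]
w5 [np.int64(120), np.int64(121), np.int64(122), np.int64(123)] [190. 190. 141. 153. 153. 152. 152. 154. 153. 153. 153. 149. 148.]
w6 [np.int64(121), np.int64(122), np.int64(184), np.int64(185)] [192. 191. 138. 139. 139. 140. 140. 139. 112. 152. 153. 150. 147.]
d1 [np.int64(121), np.int64(170), np.int64(171), np.int64(179)] [195. 194. 142. 142. 142. 143. 137. 143. 155. 155. 155. 153. 150.]
```

```bash
cat > sl.py <<'E'
from h import *
import sys
def rx(n,tcp,row,dz,yaw):
    c=np.load(n+".npz"); X=onz(c,261,row,tcp[2]+dz); u=np.array([np.cos(yaw),np.sin(yaw)]); return (X[:2]-tcp[:2])@u*1000
for n,t,rows in(("w5",[.5405,-.149,.097],[36,122]),("w6",[.5204,-.1169,.0351],[36,122,185]),("d1",[.524,-.1229,.0342],[36,122,171,179])):
    for dz in(.031,.026): print(n,dz,[round(rx(n,np.array(t),r,dz,np.radians(-59.03)),1) for r in rows])
im=cv2.imread("pics/d1.png"); print(im[160:190:2,258].tolist()); print(cv2.imread("pics/w6.png")[174:196:2,258].tolist())
E
python3 sl.py
```

```text
w5 0.031 [np.float64(-100.0), np.float64(-70.5)]
w5 0.026 [np.float64(-101.1), np.float64(-70.3)]
w6 0.031 [np.float64(-99.7), np.float64(-70.1), np.float64(-44.9)]
w6 0.026 [np.float64(-100.8), np.float64(-69.9), np.float64(-43.6)]
d1 0.031 [np.float64(-99.7), np.float64(-70.1), np.float64(-50.8), np.float64(-47.5)]
d1 0.026 [np.float64(-100.9), np.float64(-69.9), np.float64(-49.8), np.float64(-46.3)]
[[129, 140, 142], [129, 140, 142], [129, 140, 142], [128, 139, 142], [129, 140, 142], [121, 132, 136], [66, 90, 116], [51, 84, 118], [50, 83, 117], [50, 84, 117], [60, 102, 144], [63, 111, 156], [63, 111, 156], [63, 111, 156], [64, 111, 156]]
[[127, 137, 140], [126, 137, 139], [126, 137, 140], [125, 136, 139], [126, 137, 139], [115, 127, 133], [59, 85, 113], [50, 82, 115], [50, 82, 114], [48, 81, 112], [49, 84, 117]]
```

Call:
carry_out(
  series=[
    {"hand": 10,"dx": -0.5,"dy": 0.9,"dz": 0,"ax": 0,"ay": 0,"az": 0},
    {"hand": 10,"dx": -1,"dy": 1.8,"dz": 0,"ax": 0,"ay": 0,"az": 0},
    {"hand": 10,"dx": -2,"dy": 3.4,"dz": 0,"ax": 0,"ay": 0,"az": 0},
    {"hand": 10,"dx": -3,"dy": 5.2,"dz": 2,"ax": 0,"ay": 0,"az": 0},
    {"hand": 10,"dx": -3,"dy": 5.2,"dz": 8,"ax": 0,"ay": 0,"az": 0},
    {"hand": 10,"dx": -3,"dy": 5.2,"dz": 14,"ax": 0,"ay": 0,"az": 0},
    {"hand": 10,"dx": -3,"dy": 5.2,"dz": 18,"ax": 0,"ay": 0,"az": 0},
    {"hand": 10,"dx": -3,"dy": 5.2,"dz": 18.5,"ax": 0,"ay": 0,"az": 0},
  ],
)

```text
clock: 14.75
tool_pos: [0.5216, -0.1181, 0.0534]
orientation: [0.493, 0.87, 0.0, 0.001]
contact_force: [2.6, -1.2, -2.1]
opening: 0.0213
grasp_force: 58.8
```

Call:
carry_out(
  series=[
    {"hand": 10,"dx": 2,"dy": -3.4,"dz": 0,"ax": 0,"ay": 0,"az": 0},
    {"hand": 10,"dx": 5,"dy": -8.5,"dz": 0,"ax": 0,"ay": 0,"az": 0},
    {"hand": 10,"dx": 8,"dy": -13.6,"dz": 0,"ax": 0,"ay": 0,"az": 0},
    {"hand": 10,"dx": 11,"dy": -18.7,"dz": 0,"ax": 0,"ay": 0,"az": 0},
    {"hand": 10,"dx": 15,"dy": -25.5,"dz": 0,"ax": 0,"ay": 0,"az": 0},
    {"hand": 10,"dx": 19,"dy": -32.5,"dz": 0,"ax": 0,"ay": 0,"az": 0},
    {"hand": 10,"dx": 19,"dy": -32.5,"dz": 3,"ax": 0,"ay": 0,"az": 0},
    {"hand": 10,"dx": 19,"dy": -32.5,"dz": 25,"ax": 0,"ay": 0,"az": 0},
  ],
)

```text
clock: 15.75
tool_pos: [0.5385, -0.15, 0.0766]
orientation: [0.493, 0.87, -0.0, -0.003]
contact_force: [-0.2, -0.3, -2.3]
opening: 0.021
grasp_force: 58.9
```

Call:
carry_out(
  series=[
    {"hand": 10,"dx": 0,"dy": 0,"dz": 22,"ax": 0,"ay": 0,"az": 0},
    {"hand": 10,"dx": -3,"dy": 0,"dz": 36,"ax": 0,"ay": 0,"az": -1},
    {"hand": 10,"dx": -7,"dy": 0,"dz": 40,"ax": 0,"ay": 0,"az": -2.6},
    {"hand": 10,"dx": -11,"dy": 0,"dz": 40,"ax": 0,"ay": 0,"az": -4.2},
    {"hand": 10,"dx": -16,"dy": 1,"dz": 40,"ax": 0,"ay": 0,"az": -5.8},
    {"hand": 10,"dx": -21,"dy": 1,"dz": 40,"ax": 0,"ay": 0,"az": -7.4},
    {"hand": 10,"dx": -26,"dy": 1,"dz": 40,"ax": 0,"ay": 0,"az": -9},
    {"hand": 10,"dx": -31,"dy": 1,"dz": 40,"ax": 0,"ay": 0,"az": -10.6},
  ],
)

```text
clock: 16.75
tool_pos: [0.5085, -0.1491, 0.1178]
orientation: [0.879, 0.478, -0.0, -0.001]
contact_force: [0.3, 0.2, -2.0]
opening: 0.0215
grasp_force: 58.9
```

Call:
carry_out(
  series=[
    {"hand": 10,"dx": -4,"dy": 0,"dz": 0,"ax": 0,"ay": 0,"az": -1.2},
    {"hand": 10,"dx": -5,"dy": 0,"dz": -10,"ax": 0,"ay": 0,"az": -1.88},
    {"hand": 10,"dx": -5,"dy": 0,"dz": -20,"ax": 0,"ay": 0,"az": -1.88},
    {"hand": 10,"dx": -5,"dy": 0,"dz": -20,"ax": 0,"ay": 0,"az": -1.88},
  ],
)

```text
clock: 17.25
tool_pos: [0.5034, -0.1491, 0.0969]
orientation: [0.92, 0.392, -0.001, -0.001]
contact_force: [-1.3, 0.0, -2.3]
opening: 0.0209
grasp_force: 58.9
```

```bash
python3 f.py
```

```text
17.4 pos [ 0.5042 -0.1494  0.0977] F [ 0.24 -0.1  -2.19] along rule -0.09 yaw -133.88 fixed jaw [ 0.57354074 -0.07733208]
```

Call:
carry_out(
  series=[
    {"hand": 10,"dx": 0,"dy": 0,"dz": -12,"ax": 0,"ay": 0,"az": 0},
    {"hand": 10,"dx": 0,"dy": 0,"dz": -25,"ax": 0,"ay": 0,"az": 0},
    {"hand": 10,"dx": 0,"dy": 0,"dz": -37,"ax": 0,"ay": 0,"az": 0},
    {"hand": 10,"dx": 0,"dy": 0,"dz": -43,"ax": 0,"ay": 0,"az": 0},
    {"hand": 10,"dx": 0,"dy": 0,"dz": -45,"ax": 0,"ay": 0,"az": 0},
    {"hand": 10,"dx": 0,"dy": 0,"dz": -45,"ax": 0,"ay": 0,"az": 0},
  ],
)

```text
clock: 18.15
tool_pos: [0.5045, -0.1496, 0.0529]
orientation: [0.92, 0.391, 0.0, 0.0]
contact_force: [-1.1, -0.0, -1.9]
opening: 0.021
grasp_force: 59.0
```

Call:
carry_out(
  series=[
    {"hand": 10,"dx": 2,"dy": 2.1,"dz": 0,"ax": 0,"ay": 0,"az": 0},
    {"hand": 10,"dx": 5,"dy": 5.2,"dz": 0,"ax": 0,"ay": 0,"az": 0},
    {"hand": 10,"dx": 8,"dy": 8.3,"dz": 0,"ax": 0,"ay": 0,"az": 0},
    {"hand": 10,"dx": 11,"dy": 11.4,"dz": 0,"ax": 0,"ay": 0,"az": 0},
    {"hand": 10,"dx": 14,"dy": 14.5,"dz": 0,"ax": 0,"ay": 0,"az": 0},
    {"hand": 10,"dx": 17,"dy": 17.6,"dz": 0,"ax": 0,"ay": 0,"az": 0},
    {"hand": 10,"dx": 20,"dy": 20.8,"dz": 0,"ax": 0,"ay": 0,"az": 0},
    {"hand": 10,"dx": 20,"dy": 20.8,"dz": 0,"ax": 0,"ay": 0,"az": 0},
  ],
)

```text
clock: 19.15
tool_pos: [0.5245, -0.1285, 0.0528]
orientation: [0.92, 0.392, 0.0, 0.0]
contact_force: [-0.4, -1.9, -1.1]
opening: 0.0213
grasp_force: 59.0
```

Call:
carry_out(
  series=[
    {"hand": 10,"dx": 3,"dy": 3.1,"dz": 0,"ax": 0,"ay": 0,"az": 0},
    {"hand": 10,"dx": 6,"dy": 6.2,"dz": 0,"ax": 0,"ay": 0,"az": 0},
    {"hand": 10,"dx": 9,"dy": 9.3,"dz": 0,"ax": 0,"ay": 0,"az": 0},
    {"hand": 10,"dx": 13,"dy": 13.2,"dz": 0,"ax": 0,"ay": 0,"az": 0},
    {"hand": 10,"dx": 13,"dy": 13.2,"dz": 0,"ax": 0,"ay": 0,"az": 0},
  ],
)

```text
clock: 19.77
tool_pos: [0.5375, -0.1151, 0.0528]
orientation: [0.92, 0.392, 0.0, -0.0]
contact_force: [-1.0, -1.3, -0.5]
opening: 0.0214
grasp_force: 59.0
```

```bash
python3 f.py
```

```text
19.925 pos [ 0.5372 -0.1154  0.0528] F [-0.96 -2.69 -1.91] along rule 2.61 yaw -133.91 fixed jaw [ 0.6065816  -0.04330512]
```

Call:
carry_out(
  series=[
    {"hand": 10,"dx": 0,"dy": 0,"dz": -5,"ax": 0,"ay": 0,"az": 0},
    {"hand": 10,"dx": 0,"dy": 0,"dz": -11,"ax": 0,"ay": 0,"az": 0},
    {"hand": 10,"dx": 0,"dy": 0,"dz": -16,"ax": 0,"ay": 0,"az": 0},
    {"hand": 10,"dx": 0,"dy": 0,"dz": -18,"ax": 0,"ay": 0,"az": 0},
    {"hand": 10,"dx": -1,"dy": -1,"dz": -18.5,"ax": 0,"ay": 0,"az": 0},
    {"hand": 10,"dx": -2,"dy": -2.1,"dz": -18.5,"ax": 0,"ay": 0,"az": 0},
    {"hand": 10,"dx": -3,"dy": -3.1,"dz": -18.5,"ax": 0,"ay": 0,"az": 0},
    {"hand": 10,"dx": -3,"dy": -3.1,"dz": -18.5,"ax": 0,"ay": 0,"az": 0},
  ],
)

```text
clock: 20.92
tool_pos: [0.534, -0.1186, 0.0343]
orientation: [0.92, 0.391, -0.0, -0.0]
contact_force: [-2.5, -1.2, -1.6]
opening: 0.0212
grasp_force: 59.0
```

```bash
python3 f.py
```

```text
21.075 pos [ 0.5341 -0.1186  0.0343] F [-2.22 -1.13 -1.43] along rule 2.35 yaw -133.92 fixed jaw [ 0.60344722 -0.04653705]
```

Call:
carry_out(
  series=[
    {"hand": 10,"dx": -0.35,"dy": -0.36,"dz": 0,"ax": 0,"ay": 0,"az": 0},
    {"hand": 10,"dx": -0.35,"dy": -0.36,"dz": 0,"ax": 0,"ay": 0,"az": 0},
  ],
)

```text
clock: 21.32
tool_pos: [0.5338, -0.1189, 0.0343]
orientation: [0.92, 0.391, -0.0, -0.0]
contact_force: [-2.7, -0.9, -1.5]
opening: 0.0211
grasp_force: 59.0
```

Call:
carry_out(
  series=[
    {"hand": 10,"dx": -0.35,"dy": -0.36,"dz": 0,"ax": 0,"ay": 0,"az": 0},
    {"hand": 10,"dx": -0.35,"dy": -0.36,"dz": 0,"ax": 0,"ay": 0,"az": 0},
  ],
)

```text
clock: 21.58
tool_pos: [0.5335, -0.1193, 0.0343]
orientation: [0.92, 0.391, -0.0, -0.0]
contact_force: [-2.4, -1.2, -1.1]
opening: 0.0208
grasp_force: 59.0
```

```bash
python3 f.py
```

```text
21.725 pos [ 0.5335 -0.1193  0.0343] F [-2.57 -0.58 -1.43] along rule 2.2 yaw -133.91 fixed jaw [ 0.60284221 -0.04726526]
```

Not yet touching; half-millimetre steps.

Call:
carry_out(
  series=[
    {"hand": 10,"dx": -0.35,"dy": -0.36,"dz": 0,"ax": 0,"ay": 0,"az": 0},
    {"hand": 10,"dx": -0.35,"dy": -0.36,"dz": 0,"ax": 0,"ay": 0,"az": 0},
  ],
)

```text
clock: 21.98
tool_pos: [0.5332, -0.1197, 0.0343]
orientation: [0.92, 0.391, -0.0, 0.0]
contact_force: [-2.7, -1.0, -1.1]
opening: 0.0209
grasp_force: 59.0
```

Call:
carry_out(
  series=[
    {"hand": 10,"dx": -0.35,"dy": -0.36,"dz": 0,"ax": 0,"ay": 0,"az": 0},
    {"hand": 10,"dx": -0.35,"dy": -0.36,"dz": 0,"ax": 0,"ay": 0,"az": 0},
  ],
)

```text
clock: 22.22
tool_pos: [0.5328, -0.1201, 0.0343]
orientation: [0.92, 0.391, -0.0, -0.0]
contact_force: [-3.4, -0.6, -1.3]
opening: 0.021
grasp_force: 59.0
```

```bash
python3 f.py
```

```text
22.375 pos [ 0.5328 -0.1201  0.0343] F [-2.97 -0.72 -1.65] along rule 2.57 yaw -133.91 fixed jaw [ 0.60216071 -0.0480101 ]
```

Call:
carry_out(
  series=[
    {"hand": 10,"dx": -0.35,"dy": -0.36,"dz": 0,"ax": 0,"ay": 0,"az": 0},
    {"hand": 10,"dx": -0.35,"dy": -0.36,"dz": 0,"ax": 0,"ay": 0,"az": 0},
    {"hand": 10,"dx": -0.35,"dy": -0.36,"dz": 0,"ax": 0,"ay": 0,"az": 0},
  ],
)

```text
clock: 22.75
tool_pos: [0.5325, -0.1204, 0.0343]
orientation: [0.92, 0.391, -0.0, -0.0]
contact_force: [-3.3, -0.3, -1.1]
opening: 0.0213
grasp_force: 59.0
```

```bash
python3 f.py
```

```text
22.9 pos [ 0.5325 -0.1204  0.0343] F [-2.84 -0.89 -1.56] along rule 2.61 yaw -133.9 fixed jaw [ 0.60184223 -0.04833596]
```

Call:
carry_out(
  series=[
    {"hand": 10,"dx": -0.2,"dy": -0.2,"dz": 0,"ax": 0,"ay": 0,"az": 0},
    {"hand": 10,"dx": -0.2,"dy": -0.2,"dz": 0,"ax": 0,"ay": 0,"az": 0},
    {"hand": 10,"dx": -0.2,"dy": -0.2,"dz": 0,"ax": 0,"ay": 0,"az": 0},
  ],
)

```text
clock: 23.28
tool_pos: [0.5324, -0.1205, 0.0343]
orientation: [0.92, 0.391, 0.0, 0.0]
contact_force: [-1.4, -0.1, -1.7]
opening: 0.0214
grasp_force: 59.0
```

```bash
python3 f.py
```

```text
23.425 pos [ 0.5324 -0.1205  0.0344] F [-2.02  0.89 -1.6 ] along rule 0.76 yaw -133.91 fixed jaw [ 0.60177741 -0.04846984]
```

Call:
carry_out(
  series=[
    {"hand": 10,"dx": -0.2,"dy": -0.2,"dz": 0,"ax": 0,"ay": 0,"az": 0},
    {"hand": 10,"dx": -0.2,"dy": -0.2,"dz": 0,"ax": 0,"ay": 0,"az": 0},
    {"hand": 10,"dx": -0.2,"dy": -0.2,"dz": 0,"ax": 0,"ay": 0,"az": 0},
    {"hand": 10,"dx": -0.2,"dy": -0.2,"dz": 0,"ax": 0,"ay": 0,"az": 0},
  ],
)

```text
clock: 23.92
tool_pos: [0.5323, -0.1207, 0.0344]
orientation: [0.92, 0.391, 0.0, 0.0]
contact_force: [-0.7, 2.1, -1.9]
opening: 0.021
grasp_force: 59.0
```

```bash
python3 f.py; cp pics/last.png pics/d2.png; cp last.npz d2.npz
python3 - <<'E'
from h import *
G=np.array([.2126,.7152,.0722][::-1])
for n in("w5","d1","w6","d2"):
    g=(cv2.imread(f"pics/{n}.png")[:,254:266]@np.array([1/3]*3)).mean(1); d=np.diff(g)
    r=[(i,int(d[i])) for i in range(100,235) if abs(d[i])>7]; print(n,r)
c=np.load("d2.npz"); u=np.array([np.cos(np.radians(-133.91)),np.sin(np.radians(-133.91))])
for r in range(190,214,4): print(r,(onz(c,261,r,.0343+.031)[:2]-[.5323,-.1206])@u*1000)
E
```

```text
24.075 pos [ 0.5323 -0.1207  0.0344] F [-0.32  2.27 -2.25] along rule -1.42 yaw -133.91 fixed jaw [ 0.60165155 -0.04864834]
w5 [(120, -10), (121, -25), (122, -21)]
d1 [(121, -7), (170, -17), (171, -24), (172, -8), (179, 10), (180, 7)]
w6 [(121, -15), (122, -10), (183, -8), (184, -21), (185, -21), (194, 7), (195, 10)]
d2 [(121, -10), (122, -9), (183, -14), (184, -38), (185, -38), (186, -7), (194, 13), (195, 15)]
190 -42.888960028084185
194 -41.15603270193051
198 -39.40798531327571
202 -37.644619107665406
206 -35.865731831789816
210 -34.071117656151316
```

Call:
carry_out(
  series=[
    {"hand": 10,"dx": 0.7,"dy": 0.7,"dz": 0,"ax": 0,"ay": 0,"az": 0},
    {"hand": 10,"dx": 1.5,"dy": 1.6,"dz": 0,"ax": 0,"ay": 0,"az": 0},
    {"hand": 10,"dx": 3,"dy": 3.1,"dz": 0,"ax": 0,"ay": 0,"az": 0},
    {"hand": 10,"dx": 4,"dy": 4.2,"dz": 2,"ax": 0,"ay": 0,"az": 0},
    {"hand": 10,"dx": 4,"dy": 4.2,"dz": 8,"ax": 0,"ay": 0,"az": 0},
    {"hand": 10,"dx": 4,"dy": 4.2,"dz": 14,"ax": 0,"ay": 0,"az": 0},
    {"hand": 10,"dx": 4,"dy": 4.2,"dz": 18.5,"ax": 0,"ay": 0,"az": 0},
    {"hand": 10,"dx": 4,"dy": 4.2,"dz": 18.5,"ax": 0,"ay": 0,"az": 0},
  ],
)

```text
clock: 25.08
tool_pos: [0.5365, -0.1167, 0.0536]
orientation: [0.92, 0.392, 0.0, 0.0]
contact_force: [-1.9, -2.0, -1.4]
opening: 0.0211
grasp_force: 59.0
```

Call:
carry_out(
  series=[
    {"hand": 10,"dx": -2,"dy": -2.1,"dz": 0,"ax": 0,"ay": 0,"az": 0},
    {"hand": 10,"dx": -6,"dy": -6.2,"dz": 0,"ax": 0,"ay": 0,"az": 0},
    {"hand": 10,"dx": -11,"dy": -11.4,"dz": 0,"ax": 0,"ay": 0,"az": 0},
    {"hand": 10,"dx": -16,"dy": -16.5,"dz": 0,"ax": 0,"ay": 0,"az": 0},
    {"hand": 10,"dx": -21,"dy": -21.7,"dz": 0,"ax": 0,"ay": 0,"az": 0},
    {"hand": 10,"dx": -27,"dy": -27.9,"dz": 0,"ax": 0,"ay": 0,"az": 0},
    {"hand": 10,"dx": -33,"dy": -34,"dz": 0,"ax": 0,"ay": 0,"az": 0},
    {"hand": 10,"dx": -33,"dy": -34,"dz": 3,"ax": 0,"ay": 0,"az": 0},
  ],
)

```text
clock: 26.08
tool_pos: [0.5025, -0.1508, 0.0557]
orientation: [0.92, 0.391, -0.0, -0.0]
contact_force: [-0.2, 0.3, -2.1]
opening: 0.0213
grasp_force: 59.1
```

Call:
carry_out(
  series=[
    {"hand": 10,"dx": 0,"dy": 0,"dz": 30,"ax": 0,"ay": 0,"az": 0},
    {"hand": 10,"dx": 0,"dy": 5,"dz": 55,"ax": 0,"ay": 0,"az": 1},
    {"hand": 10,"dx": 3,"dy": 25,"dz": 63,"ax": 0,"ay": 0,"az": 2.6},
    {"hand": 10,"dx": 6,"dy": 50,"dz": 63,"ax": 0,"ay": 0,"az": 4.2},
    {"hand": 10,"dx": 9,"dy": 75,"dz": 63,"ax": 0,"ay": 0,"az": 5.8},
    {"hand": 10,"dx": 12,"dy": 100,"dz": 63,"ax": 0,"ay": 0,"az": 7.4},
    {"hand": 10,"dx": 15,"dy": 125,"dz": 63,"ax": 0,"ay": 0,"az": 9},
    {"hand": 10,"dx": 18,"dy": 150,"dz": 63,"ax": 0,"ay": 0,"az": 10.6},
  ],
)

```text
clock: 27.08
tool_pos: [0.5214, 0.0005, 0.1191]
orientation: [0.573, 0.819, 0.0, 0.0]
contact_force: [-0.2, -0.8, -2.8]
opening: 0.0211
grasp_force: 59.1
```

Call:
carry_out(
  series=[
    {"hand": 10,"dx": 2,"dy": 30,"dz": 0,"ax": 0,"ay": 0,"az": 1.6},
    {"hand": 10,"dx": 4,"dy": 55,"dz": 0,"ax": 0,"ay": 0,"az": 3.2},
    {"hand": 10,"dx": 6,"dy": 80,"dz": 0,"ax": 0,"ay": 0,"az": 4.8},
    {"hand": 10,"dx": 8,"dy": 105,"dz": 0,"ax": 0,"ay": 0,"az": 6.4},
    {"hand": 10,"dx": 10,"dy": 125,"dz": 0,"ax": 0,"ay": 0,"az": 8},
    {"hand": 10,"dx": 12,"dy": 140,"dz": 0,"ax": 0,"ay": 0,"az": 9.6},
    {"hand": 10,"dx": 13,"dy": 143,"dz": 0,"ax": 0,"ay": 0,"az": 11.2},
    {"hand": 10,"dx": 13,"dy": 143,"dz": 0,"ax": 0,"ay": 0,"az": 11.7},
  ],
)

```text
clock: 28.08
tool_pos: [0.5343, 0.1432, 0.119]
orientation: [-0.001, 1.0, 0.0, 0.0]
contact_force: [0.6, -0.9, -1.5]
opening: 0.0214
grasp_force: 59.1
```

```bash
python3 f.py
```

```text
28.225 pos [0.5342 0.1429 0.1189] F [ 0.16  0.04 -1.65] along rule 0.16 yaw -0.15 fixed jaw [0.43420507 0.14314008]
```

Call:
carry_out(
  series=[
    {"hand": 10,"dx": 1.8,"dy": -0.4,"dz": -20,"ax": 0,"ay": 0,"az": 0.02},
    {"hand": 10,"dx": 1.8,"dy": -0.4,"dz": -45,"ax": 0,"ay": 0,"az": 0.02},
    {"hand": 10,"dx": 1.8,"dy": -0.4,"dz": -65,"ax": 0,"ay": 0,"az": 0.02},
    {"hand": 10,"dx": 1.8,"dy": -0.4,"dz": -75,"ax": 0,"ay": 0,"az": 0.02},
    {"hand": 10,"dx": 1.8,"dy": -0.4,"dz": -79,"ax": 0,"ay": 0,"az": 0.02},
    {"hand": 10,"dx": 1.8,"dy": -0.4,"dz": -80.5,"ax": 0,"ay": 0,"az": 0.02},
    {"hand": 10,"dx": 1.8,"dy": -0.4,"dz": -80.8,"ax": 0,"ay": 0,"az": 0.02},
    {"hand": 10,"dx": 1.8,"dy": -0.4,"dz": -80.8,"ax": 0,"ay": 0,"az": 0.02},
  ],
)

```text
clock: 29.22
tool_pos: [0.5362, 0.1421, 0.0385]
orientation: [-0.0, 1.0, 0.0, 0.0]
contact_force: [0.0, -0.6, -2.5]
opening: 0.021
grasp_force: 59.1
```

```bash
python3 f.py
```

```text
29.375 pos [0.5361 0.1421 0.0384] F [-0.2   0.19 -2.01] along rule -0.2 yaw 0.02 fixed jaw [0.43611458 0.14203873]
```

Call:
carry_out(
  series=[
    {"hand": 10,"dx": 0,"dy": 0,"dz": -0.3,"ax": 0,"ay": 0,"az": 0},
    {"hand": 10,"dx": 0,"dy": 0,"dz": -0.6,"ax": 0,"ay": 0,"az": 0},
    {"hand": 10,"dx": 0,"dy": 0,"dz": -0.6,"ax": 0,"ay": 0,"az": 0},
  ],
)

```text
clock: 29.75
tool_pos: [0.536, 0.142, 0.0378]
orientation: [-0.0, 1.0, 0.0, 0.0]
contact_force: [-1.1, -1.1, 2.4]
opening: 0.0209
grasp_force: 59.5
```

```bash
python3 f.py
```

```text
29.9 pos [0.536  0.142  0.0378] F [-1.18 -0.54  2.55] along rule -1.18 yaw 0.02 fixed jaw [0.43598817 0.14199477]
```

Resting on the posts. Release and rise, then shut the fingers for pushing.

Call:
carry_out(
  series=[
    {"hand": 25,"dx": 0,"dy": 0,"dz": 0,"ax": 0,"ay": 0,"az": 0},
    {"hand": 40,"dx": 0,"dy": 0,"dz": 0,"ax": 0,"ay": 0,"az": 0},
    {"hand": 60,"dx": 0,"dy": 0,"dz": 0,"ax": 0,"ay": 0,"az": 0},
    {"hand": 80,"dx": 0,"dy": 0,"dz": 0,"ax": 0,"ay": 0,"az": 0},
    {"hand": 80,"dx": 0,"dy": 0,"dz": 10,"ax": 0,"ay": 0,"az": 0},
    {"hand": 80,"dx": 0,"dy": 0,"dz": 40,"ax": 0,"ay": 0,"az": 0},
    {"hand": 80,"dx": 0,"dy": 0,"dz": 85,"ax": 0,"ay": 0,"az": 0},
    {"hand": 60,"dx": 0,"dy": 0,"dz": 130,"ax": 0,"ay": 0,"az": 0},
  ],
)

```text
clock: 30.9
tool_pos: [0.5358, 0.142, 0.1694]
orientation: [-0.0, 1.0, 0.0, 0.0]
contact_force: [0.2, -1.1, -0.0]
opening: 0.064
grasp_force: 0.0
```

Call:
carry_out(
  series=[
    {"hand": 0,"dx": -4,"dy": -40,"dz": 20,"ax": 0,"ay": 0,"az": 0},
    {"hand": 0,"dx": -8,"dy": -80,"dz": 30,"ax": 0,"ay": 0,"az": 0},
    {"hand": 0,"dx": -12,"dy": -125,"dz": 40,"ax": 0,"ay": 0,"az": 0},
    {"hand": 0,"dx": -16,"dy": -170,"dz": 50,"ax": 0,"ay": 0,"az": 0},
    {"hand": 0,"dx": -18,"dy": -205,"dz": 60,"ax": 0,"ay": 0,"az": 0},
    {"hand": 0,"dx": -18,"dy": -215,"dz": 65,"ax": 0,"ay": 0,"az": 0},
    {"hand": 0,"dx": -18,"dy": -215,"dz": 65,"ax": 0,"ay": 0,"az": 0},
  ],
)

```text
clock: 31.78
tool_pos: [0.5181, -0.073, 0.233]
orientation: [0.0, 1.0, 0.0, 0.001]
contact_force: [-0.2, -0.5, 0.6]
opening: 0.0001
grasp_force: 0.0
```

```bash
cat > m.py <<'E'
from h import *
import sys
p=eyes.read_camera("wrist"); n=sys.argv[1]; save(p,f"pics/{n}.png"); np.savez(n+".npz",**{k:np.array(p[k]) for k in("R","t","intrinsics")})
s=status.state(); print(s["clock"],s["tool_pos"].round(4))
im=cv2.imread(f"pics/{n}.png"); x0,y0=.44,-.24
w=warp(im,p,.04,x0,y0,.22,.2,3)
cv2.imwrite(f"pics/{n}w.png",w)
t=cv2.imread("pics/w3w.png")
ref=warp(cv2.imread("pics/w3.png"),np.load("w3.npz"),.04,x0,y0,.22,.2,3)
B={"NR":(.4593,-.1987),"NL":(.479,-.0437),"FR":(.5747,-.2083),"FL":(.5947,-.054)}
b={}
g=cv2.cvtColor(w,6).astype(np.float32); h=cv2.cvtColor(w,40)
for k,(X,Y) in B.items():
    r,c=int((X-x0)*3000),int((Y-y0)*3000); R=24 # bolt head: low saturation within window inside the rail
    a=h[max(r-R,0):r+R,max(c-R,0):c+R]; gg=a[...,1].astype(float)
    win=np.array(np.unravel_index(np.argmin(cv2.blur(gg+1.2*a[...,2],(13,13))[8:-8,8:-8]),(a.shape[0]-16,a.shape[1]-16)))+8
    q=a[win[0]-8:win[0]+9,win[1]-8:win[1]+9,1].astype(float); wt=np.clip(np.median(a[...,1])-q,0,None)
    yy,xx=np.mgrid[-8:9,-8:9]; rr=max(r-R,0)+win[0]+(wt*yy).sum()/wt.sum(); cc=max(c-R,0)+win[1]+(wt*xx).sum()/wt.sum()
    b[k]=np.array([x0+rr/3000,y0+cc/3000]); print(k,b[k].round(4))
ey=(b["NL"]-b["NR"]+b["FL"]-b["FR"]); ey/=np.linalg.norm(ey)
print("lens",np.linalg.norm(b["NL"]-b["NR"]),np.linalg.norm(b["FL"]-b["FR"]),"yaw",np.degrees(np.arctan2(ey[0],ey[1])),"s",((b["FL"]+b["FR"]-b["NL"]-b["NR"])/2)@ey*1000)
d1=np.linalg.norm(b["NL"]-b["FR"]);d2=np.linalg.norm(b["NR"]-b["FL"]); print("s from bolt diagonals",(d2**2-d1**2)/(4*.156)*1000)
E
python3 m.py m1
```

```text
31.825 [ 0.5179 -0.0723  0.2326]
NR [ 0.4593 -0.1983]
NL [ 0.479  -0.0437]
FR [ 0.575  -0.2087]
FL [ 0.5947 -0.0541]
lens 0.15593094484835082 0.15591486752294634 yaw 7.261152065396373 s 4.325904549181538
s from bolt diagonals 4.323766549235821
```

View pics/m1w.png

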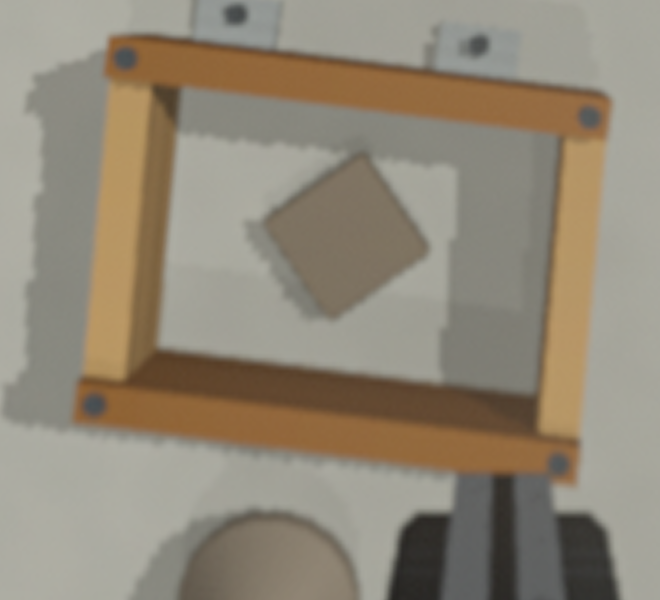

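Bolts at (124,58), (588,117), (93,404) and (557,464) give s≈4.3 mm. The rule's two readings gave a difference of about 6.3 mm (s≈4.0), so they agree. Next, down beside the far rail's left end.

Call:
carry_out(
  series=[
    {"hand": 0,"dx": 40,"dy": 25,"dz": -5,"ax": 0,"ay": 0,"az": -0.6},
    {"hand": 0,"dx": 80,"dy": 46,"dz": -20,"ax": 0,"ay": 0,"az": -1.21},
    {"hand": 0,"dx": 86.5,"dy": 49.5,"dz": -60,"ax": 0,"ay": 0,"az": -1.21},
    {"hand": 0,"dx": 86.5,"dy": 49.5,"dz": -110,"ax": 0,"ay": 0,"az": -1.21},
    {"hand": 0,"dx": 86.5,"dy": 49.5,"dz": -155,"ax": 0,"ay": 0,"az": -1.21},
    {"hand": 0,"dx": 86.5,"dy": 49.5,"dz": -190,"ax": 0,"ay": 0,"az": -1.21},
    {"hand": 0,"dx": 86.5,"dy": 49.5,"dz": -210,"ax": 0,"ay": 0,"az": -1.21},
    {"hand": 0,"dx": 86.5,"dy": 49.5,"dz": -212,"ax": 0,"ay": 0,"az": -1.21},
  ],
)

```text
clock: 32.83
tool_pos: [0.6029, -0.0219, 0.0184]
orientation: [0.062, 0.998, 0.0, -0.002]
contact_force: [0.1, -0.1, 0.7]
opening: -0.0
grasp_force: 0.0
```

Call:
carry_out(
  series=[
    {"hand": 0,"dx": -0.1,"dy": -1,"dz": 0,"ax": 0,"ay": 0,"az": 0},
    {"hand": 0,"dx": -0.3,"dy": -2,"dz": 0,"ax": 0,"ay": 0,"az": 0},
    {"hand": 0,"dx": -0.4,"dy": -3,"dz": 0,"ax": 0,"ay": 0,"az": 0},
    {"hand": 0,"dx": -0.5,"dy": -4,"dz": 0,"ax": 0,"ay": 0,"az": 0},
    {"hand": 0,"dx": -0.6,"dy": -5,"dz": 0,"ax": 0,"ay": 0,"az": 0},
    {"hand": 0,"dx": -0.8,"dy": -6,"dz": 0,"ax": 0,"ay": 0,"az": 0},
  ],
)

```text
clock: 33.58
tool_pos: [0.6036, -0.0296, 0.0205]
orientation: [0.063, 0.998, 0.0, 0.0]
contact_force: [-0.4, 0.6, -0.1]
opening: 0.0002
grasp_force: 0.0
```

```bash
python3 f.py
```

```text
33.725 pos [ 0.6036 -0.0296  0.0204] F [0.28 0.47 0.  ] along rule 0.22 yaw -7.25 fixed jaw [ 0.50435677 -0.0170131 ]
```

Call:
carry_out(
  series=[
    {"hand": 0,"dx": -0.1,"dy": -0.6,"dz": 0,"ax": 0,"ay": 0,"az": 0},
    {"hand": 0,"dx": -0.15,"dy": -1.2,"dz": 0,"ax": 0,"ay": 0,"az": 0},
    {"hand": 0,"dx": -0.2,"dy": -1.8,"dz": 0,"ax": 0,"ay": 0,"az": 0},
    {"hand": 0,"dx": -0.3,"dy": -2.4,"dz": 0,"ax": 0,"ay": 0,"az": 0},
    {"hand": 0,"dx": -0.4,"dy": -3,"dz": 0,"ax": 0,"ay": 0,"az": 0},
  ],
)

```text
clock: 34.35
tool_pos: [0.6032, -0.0325, 0.0204]
orientation: [0.063, 0.998, 0.0, 0.0]
contact_force: [0.0, -1.0, 0.1]
opening: 0.0004
grasp_force: 0.0
```

Call:
carry_out(
  series=[
    {"hand": 0,"dx": -0.1,"dy": -0.5,"dz": 0,"ax": 0,"ay": 0,"az": 0},
    {"hand": 0,"dx": -0.1,"dy": -1,"dz": 0,"ax": 0,"ay": 0,"az": 0},
  ],
)

```text
clock: 34.6
tool_pos: [0.6031, -0.0336, 0.0204]
orientation: [0.063, 0.998, 0.0, -0.0]
contact_force: [-0.4, -0.3, -0.1]
opening: -0.0003
grasp_force: 0.0
```

Call:
carry_out(
  series=[
    {"hand": 0,"dx": -0.1,"dy": -0.5,"dz": 0,"ax": 0,"ay": 0,"az": 0},
    {"hand": 0,"dx": -0.1,"dy": -1,"dz": 0,"ax": 0,"ay": 0,"az": 0},
  ],
)

```text
clock: 34.85
tool_pos: [0.603, -0.0345, 0.0204]
orientation: [0.063, 0.998, 0.0, -0.0]
contact_force: [-0.6, -0.4, 0.2]
opening: -0.0002
grasp_force: 0.0
```

Call:
carry_out(
  series=[
    {"hand": 0,"dx": -0.1,"dy": -0.5,"dz": 0,"ax": 0,"ay": 0,"az": 0},
    {"hand": 0,"dx": -0.1,"dy": -1,"dz": 0,"ax": 0,"ay": 0,"az": 0},
  ],
)

```text
clock: 35.1
tool_pos: [0.603, -0.0349, 0.0205]
orientation: [0.064, 0.998, 0.001, 0.0]
contact_force: [-0.4, 4.2, -0.1]
opening: 0.0002
grasp_force: 2.0
```

Call:
carry_out(
  series=[
    {"hand": 0,"dx": -0.1,"dy": -0.5,"dz": 0,"ax": 0,"ay": 0,"az": 0},
    {"hand": 0,"dx": -0.1,"dy": -1,"dz": 0,"ax": 0,"ay": 0,"az": 0},
  ],
)

```text
clock: 35.35
tool_pos: [0.603, -0.035, 0.0205]
orientation: [0.064, 0.998, 0.001, 0.0]
contact_force: [0.3, 8.2, 0.1]
opening: -0.0002
grasp_force: 4.0
```

Call:
carry_out(
  series=[
    {"hand": 0,"dx": -0.1,"dy": -0.5,"dz": 0,"ax": 0,"ay": 0,"az": 0},
    {"hand": 0,"dx": -0.1,"dy": -1,"dz": 0,"ax": 0,"ay": 0,"az": 0},
  ],
)

```text
clock: 35.6
tool_pos: [0.603, -0.0352, 0.0205]
orientation: [0.064, 0.998, 0.002, 0.0]
contact_force: [1.0, 10.9, 0.7]
opening: -0.0002
grasp_force: 5.6
```

Call:
carry_out(
  series=[
    {"hand": 0,"dx": 0,"dy": -0.4,"dz": 0,"ax": 0,"ay": 0,"az": 0},
    {"hand": 0,"dx": -0.1,"dy": -0.8,"dz": 0,"ax": 0,"ay": 0,"az": 0},
    {"hand": 0,"dx": -0.1,"dy": -1.2,"dz": 0,"ax": 0,"ay": 0,"az": 0},
    {"hand": 0,"dx": -0.2,"dy": -1.6,"dz": 0,"ax": 0,"ay": 0,"az": 0},
  ],
)

```text
clock: 36.1
tool_pos: [0.603, -0.0359, 0.0205]
orientation: [0.064, 0.998, 0.002, 0.0]
contact_force: [1.9, 12.7, 1.0]
opening: -0.0002
grasp_force: 6.5
```

Call:
carry_out(
  series=[
    {"hand": 0,"dx": 0,"dy": -0.4,"dz": 0,"ax": 0,"ay": 0,"az": 0},
    {"hand": 0,"dx": -0.1,"dy": -0.8,"dz": 0,"ax": 0,"ay": 0,"az": 0},
    {"hand": 0,"dx": -0.1,"dy": -1.2,"dz": 0,"ax": 0,"ay": 0,"az": 0},
  ],
)

```text
clock: 36.48
tool_pos: [0.6028, -0.0371, 0.0205]
orientation: [0.064, 0.998, 0.002, 0.0]
contact_force: [2.2, 13.0, -0.4]
opening: 0.0003
grasp_force: 6.5
```

Call:
carry_out(
  series=[
    {"hand": 0,"dx": 0,"dy": -0.4,"dz": 0,"ax": 0,"ay": 0,"az": 0},
    {"hand": 0,"dx": -0.1,"dy": -0.8,"dz": 0,"ax": 0,"ay": 0,"az": 0},
    {"hand": 0,"dx": -0.1,"dy": -1.2,"dz": 0,"ax": 0,"ay": 0,"az": 0},
    {"hand": 0,"dx": -0.2,"dy": -1.6,"dz": 0,"ax": 0,"ay": 0,"az": 0},
    {"hand": 0,"dx": -0.2,"dy": -2,"dz": 0,"ax": 0,"ay": 0,"az": 0},
    {"hand": 0,"dx": -0.2,"dy": -2.2,"dz": 0,"ax": 0,"ay": 0,"az": 0},
  ],
)

```text
clock: 37.22
tool_pos: [0.6025, -0.0393, 0.0205]
orientation: [0.064, 0.998, 0.002, 0.0]
contact_force: [1.4, 13.0, 1.0]
opening: 0.0002
grasp_force: 6.5
```

Call:
carry_out(
  series=[
    {"hand": 0,"dx": 0,"dy": 2,"dz": 0,"ax": 0,"ay": 0,"az": 0},
    {"hand": 0,"dx": 0.5,"dy": 5,"dz": 0,"ax": 0,"ay": 0,"az": 0},
    {"hand": 0,"dx": 1,"dy": 15,"dz": 0,"ax": 0,"ay": 0,"az": 0},
    {"hand": 0,"dx": 0,"dy": 20,"dz": 40,"ax": 0,"ay": 0,"az": 0},
    {"hand": 0,"dx": -10,"dy": 15,"dz": 90,"ax": 0,"ay": 0,"az": 0},
    {"hand": 0,"dx": -40,"dy": 0,"dz": 140,"ax": 0,"ay": 0,"az": 0.6},
    {"hand": 0,"dx": -75,"dy": -20,"dz": 190,"ax": 0,"ay": 0,"az": 1.2},
    {"hand": 0,"dx": -85,"dy": -33,"dz": 212,"ax": 0,"ay": 0,"az": 1.21},
  ],
)

```text
clock: 38.22
tool_pos: [0.5162, -0.0762, 0.2356]
orientation: [-0.0, 1.0, -0.001, 0.002]
contact_force: [0.4, -0.0, -0.1]
opening: -0.0004
grasp_force: 0.0
```

Call:
carry_out(
  series=[
    {"hand": 0,"dx": 0,"dy": 0,"dz": 0,"ax": 0,"ay": 0,"az": 0},
    {"hand": 0,"dx": 0,"dy": 0,"dz": 0,"ax": 0,"ay": 0,"az": 0},
    {"hand": 0,"dx": 0,"dy": 0,"dz": 0,"ax": 0,"ay": 0,"az": 0},
  ],
)

```text
clock: 38.6
tool_pos: [0.517, -0.0749, 0.2306]
orientation: [-0.0, 1.0, 0.0, -0.002]
contact_force: [0.1, -0.5, 0.1]
opening: 0.0001
grasp_force: 0.0
```

```bash
python3 m.py m2; python3 - <<'E'
from h import *
p=eyes.read_camera("scene")
for r in find_in(p,"rule")[:3]: print([round(x*s) for x,s in zip(r["rect"],(512,384,512,384))])
a=cv2.imread("pics/scene0.png").astype(int)[190:250,240:310]; b=cv2.cvtColor(p["color"],4).astype(int)[190:250,240:310]
print(np.abs(a-b).max(2).mean(), (np.abs(a-b).max(2)>50).sum())
E
```

```text
38.65 [ 0.5171 -0.0749  0.2308]
NR [ 0.4593 -0.1983]
NL [ 0.479  -0.0437]
FR [ 0.5744 -0.213 ]
FL [ 0.5946 -0.0586]
lens 0.15591448453990986 0.1556622581447489 yaw 7.364359838771228 s 0.12151321984618946
s from bolt diagonals 0.12134813869766413
[271, 221, 52, 42]
[348, 233, 53, 56]
[249, 144, 35, 37]
10.586666666666666 22
```

```bash
python3 -c "
from workcell import finish_job; print(finish_job())"
```

```text
the job is handed in; nothing more can be done
None
```

The job is handed in: I measured both diagonals in the order asked (about 210 mm, then about 216.5 mm), set the rule back on its rest, and pushed the far rail about 4 mm; the camera then showed it about 0.1 mm from square (the rule was not re-applied).

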